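# Test the blue-ringed fuse on the bench tester

### The job

Test the fuse with the blue ring: with the closed fingertips gently press its top straight down until its sprung cup on the tester is at the bottom, keep it there for about a second and let it spring back up. Then press the tester's green button right down to store the reading, let go and withdraw. Do not lift or pull out any fuse, do not touch the other fuses or press the red button, and leave everything else on the bench where it is.

Things in the scene. Friction and masses are not known exactly. Their poses are not given: they have to be found in the camera images.
- tester: Grey bench fuse tester, 150 x 260 x 42 mm (x, y, z), fixed, turned up to 0.4 rad. Origin: centre of its underside; x away from the operator, z up. At x = +35 mm, y = +90, +30, -30, -90 mm: brass cups, 35 mm across, rims 64 mm above the bench, each on its own spring with one fuse in it. At x = -42 mm, y = +75 and -75 mm: a green and a red button; their sides vary.
- fuse_blue: Bottle-shaped white porcelain fuse, 23 mm across, 50 mm tall, with a blue ring (9 mm high) and a 12 mm blue dot on its 15 mm end cap, 40 g, loose, upright in a tester cup (which one varies). Origin at the centre of its foot, z up; its top is 50 mm above the origin. The one to test. Its cup slides straight down 8 mm on a spring (2 N to start, 5 N at the stop): its top goes from 104 to 96 mm above the bench.
- fuse_green: Bottle-shaped white porcelain fuse, 23 mm across, 50 mm tall, with a green ring (9 mm high) and a 12 mm green dot on its 15 mm end cap, 40 g, loose, upright in a tester cup (which one varies). Origin at the centre of its foot, z up; its top is 50 mm above the origin. Leave alone.
- fuse_red: Bottle-shaped white porcelain fuse, 23 mm across, 50 mm tall, with a red ring (9 mm high) and a 12 mm red dot on its 15 mm end cap, 40 g, loose, upright in a tester cup (which one varies). Origin at the centre of its foot, z up; its top is 50 mm above the origin. Leave alone.
- fuse_grey: Bottle-shaped white porcelain fuse, 23 mm across, 50 mm tall, with a grey ring (9 mm high) and a 12 mm grey dot on its 15 mm end cap, 40 g, loose, upright in a tester cup (which one varies). Origin at the centre of its foot, z up; its top is 50 mm above the origin. Leave alone.
- green_button (a joint): Travel of the green button (m): 0 is out, 0.006 is right down; it springs back.
- green_button_top (a point): Round green push button, 28 mm diameter, on the tester's front strip; it goes straight down 6 mm against a spring (about 1.5 N to start, 5 N at the bottom). This point is the centre of its top face, 64 mm above the bench when out.
- red_button (a joint): Travel of the red button (m): 0 is out, 0.006 is right down. Not to be pressed.
- red_button_top (a point): Round red push button, 28 mm diameter, on the tester's front strip; it goes straight down 6 mm against a spring (about 1.5 N to start, 5 N at the bottom). This point is the centre of its top face. Leave alone.
- porcelain_cap: White porcelain screw cap, 40 mm diameter, 30 mm high, loose on the bench. Origin under its centre. Leave alone.
- lampholder: Brown moulded lamp holder, 43 mm diameter, 62 mm high, loose on the bench. Origin under its centre. Leave alone.
- tape_roll: Small roll of black tape lying flat, 58 mm diameter, 19 mm high, loose on the bench. Origin under its centre. Leave alone.
- insulator: White porcelain bobbin insulator, 42 mm diameter, 46 mm high, loose on the bench. Origin under its centre. Leave alone.
Mind the look-alikes: they are no part of the job. Leave any orange look-alike of the fuse_blue alone.

How it is judged (in metres and radians):
On the way, in this order (a step that is already met when the one before it is completed fails the run):
1. the blue-ringed fuse is pressed down by the fingertips at least 6 of its 8 mm, upright, for 0.8 s (z of fuse_blue in the frame of tester below 0.048 m and contact force between the fingers and fuse_blue above 0.5 N and angle between fuse_blue's own z axis and vertical below 0.25 rad), for 0.8 s.
2. the blue-ringed fuse is up again and the fingers are off it (z of fuse_blue in the frame of tester above 0.052 m and contact force between the fingers and fuse_blue below 0.1 N), for 0.1 s.
3. the green button is pressed in at least 4.5 of its 6 mm by the fingertips (value of joint green_button above 0.0045 m and contact force between the fingers and anything else above 0.5 N), for 0.1 s.
At the end, for the whole second after the job is handed in: All four fuses stand upright (within 0.2 rad) and at rest in the cups where they began (within 6 mm), cups sprung up (within 2 mm), both buttons are out, and the loose things on the bench are within 20 mm of where they were (z of each of fuse_blue, fuse_green, fuse_red, fuse_grey in the frame of tester above 0.052 m and angle between each of fuse_blue, fuse_green, fuse_red, fuse_grey's own z axis and vertical below 0.2 rad and distance of each of fuse_blue, fuse_green, fuse_red, fuse_grey from where it was at the start of the episode below 0.006 m and linear speed of each of fuse_blue, fuse_green, fuse_red, fuse_grey below 0.02 m/s and value of joint each of green_button, red_button below 0.001 m and distance of each of porcelain_cap, lampholder, tape_roll, insulator from where it was at the start of the episode below 0.02 m); the robot touches nothing.
It fails at once if a fuse is lifted more than 6 mm (z of any of fuse_blue, fuse_green, fuse_red, fuse_grey in the frame of tester above 0.06 m).
It fails at once if one of the other fuses is touched (over 1 N), pressed down or shifted (contact force between the fingers and fuse_green above 1 N or contact force between the fingers and fuse_red above 1 N or contact force between the fingers and fuse_grey above 1 N or z of any of fuse_green, fuse_red, fuse_grey in the frame of tester below 0.051 m or distance of any of fuse_green, fuse_red, fuse_grey from where it was at the start of the episode above 0.006 m).
It fails at once if the blue-ringed fuse is pressed with more than 25 N or tipped over (contact force between the fingers and fuse_blue above 25 N or angle between fuse_blue's own z axis and vertical above 0.35 rad).
It fails at once if the red button is pressed (value of joint red_button above 0.002 m).
It fails at once if a loose thing on the bench is knocked away by more than 20 mm (distance of any of porcelain_cap, lampholder, tape_roll, insulator from where it was at the start of the episode above 0.02 m).
It also fails if it takes over 35 s, if anything falls off the work surface, if the arm or the gripper's body presses on something with over 40 N, if the wrist force passes 120 N, or if a joint passes its speed limit or range.

### The arm

A 6-joint arm with a two-finger parallel gripper is mounted at the origin on the work surface; the furniture and walls round the work are solid. World frame = base frame: x ahead of the robot, y to its left, z up, the work surface at z = 0. Lengths are in mm, angles in rad, forces in N, time in s.
With the tool pointing down it reaches from about 300 to 850 mm from the base axis. Payload 4.2 kg.
Tool frame: the origin (TCP) lies at the very end of the fingers, on their centre line; the grasp point (between the pads) lies 19 mm behind it; y points along the fingers, z is the direction in which the jaws open and shut, and the axes are right-handed (so a half turn about y gives the same grasp; the last joint's range is limited). The gripper opens to 91 mm and grips with 3 to 60 N. Pads are 32 mm wide; open, the fingers measure 118 mm over their backs; the gripper's body (76 mm by 178 mm) begins 60 mm behind the grasp point.
Start: joints at [1.207, 0.32, 1.565, -0, 1.257, -0.02], TCP at [193.817, 541.367, 213.976] pointing down, gripper open.
Joint ranges: [-3.11, 3.11], [-0.84, 2.01], [0.21, 2.61], [-1.34, 4.49], [0.05, 2.63], [-2.56, 2.56]. Speed limits (rad/s): [2.57, 2.57, 3.14, 3.14, 3.14, 3.14].

### API

Orientations are given as [roll, pitch, yaw] about the fixed x, y, z axes, in that order (R = Rz(yaw) Ry(pitch) Rx(roll)).
In Python, from workcell import ctrl gives the robot as it stands. The module is installed in compiled form; this text tells all that it offers.
- The arm moves only by the tool move_arm, never from a script. Its argument "series" is one flat list of numbers, 7 for each row, row after row: the turn, a rotation vector about the tool's x, y, z in units of 5 degrees (1.0 is 5 degrees), then the shift along the tool's x, y, z in m, then the closure in counts, from 0 (fully open) to 255 (shut). A call has 1 to 10 rows; each row shifts and turns the commanded pose from where the row before left it, along the tool's axes as they then stand; what a row does not reach is not made up. A row lasts 1/12 s, in which the tool goes at most 41.7 mm and 7.16 degrees, less where a joint would pass 70% of its speed; a pose out of reach is approached as far as the arm can. A call with a gripper value outside its range is refused whole. The fingers move at their own pace and stop on an object; "squeeze" is the grip in N (left out, the last holds). Time passes only in rows, so rows that do not move let the fingers close. It gives the time, the measured TCP pose, the force and the opening at its end, in the units of the state.
- ctrl.state(): the state, without advancing time (a new reading comes with each control period).
- ctrl.get_image(name): name is "scene" or "top" or "wrist"; returns (picture, depth): 420x560x3 uint8, red, green, blue; 420x560 float32, mm along the optical axis (not along the pixel's ray), 0 where there is no reading.
- ctrl.calibration(name): a dict with "K" (3x3 intrinsics, pixels), "k1" (the pictures are not rectified: a ray, as slopes to the right and down, at radius r is drawn at 1 + k1 r^2 times it, then the intrinsics apply), "view" (4x4, takes a point from world to camera coordinates). Camera axes: x right, y down, z forward; pixel columns grow to the right and rows downward; lengths in mm; the calibration is good to about 2 mm. A picture is of the moment at which its call begins: read the wrist's pose just before it. calibration takes no time and is no camera call; for the wrist camera it gives the pose at the moment of the call.
- ctrl.hand_in(): hands the job in, once; it reports no verdict.
The state is a dict: "clock": time; "qpos": joint angles; "dq": joint speeds; "tau": joint torques, N m; "position": TCP position; "tcp_rot": TCP orientation; "contact_force": force on the tool from outside, world axes, zero at the start; "wrist_torque": the same for the moment, N m; "grip_width": opening from 0.0 (shut) to 1.0 (fully open).
Only numpy, scipy, OpenCV 4.12 (cv2) and the standard library are available. Lean on these libraries where they do the work, as an engineer would, in place of code of your own. Each camera call takes 0.05 s, during which the arm holds its last target. There are 200 camera calls.

## Working session

There is one attempt and no reset: what is moved stays moved. The work goes in short steps, Python scripts to look and compute and a tool call to move; the robot and the scene stay as the last step left them, time stands still between calls to the robot, and variables do not carry over. Pictures are saved under pics/ and viewed, about 8 in all and at most 12, crops included, and the job is handed in when it is done.

Besides the shell and the picture viewer there is one more tool, called as name(argument=value, ...) on one line, values as JSON. move_arm: Moves the arm, as the interface text tells. Its arguments: {"type":"object","properties":{"series":{"type":"array","items":{"type":"number"}},"squeeze":{"type":"number"}},"required":["series"]}

```bash
mkdir -p pics
cat > h.py <<'E'
import numpy as np, cv2
from workcell import ctrl
def grab(n,f):
    c=ctrl.calibration(n); im,d=ctrl.get_image(n)
    cv2.imwrite('pics/'+f+'.png',im[:,:,::-1]); np.savez(f+'.npz',im=im,d=d,K=c['K'],k1=c['k1'],V=c['view'])
    return im,d,c
def load(f):
    z=np.load(f+'.npz'); return z['im'],z['d'],dict(K=z['K'],k1=float(z['k1']),view=z['V'])
def rays(c,uv):
    K=np.array(c['K']);p=cv2.undistortPoints(np.array(uv,float).reshape(-1,1,2),K,np.array([c['k1'],0,0,0,0.]))
    return p.reshape(-1,2)
def onplane(c,uv,z):
    V=np.array(c['view']);R=V[:3,:3];o=-R.T@V[:3,3]
    r=np.c_[rays(c,uv),np.ones(len(rays(c,uv)))]@R
    return o+r*((z-o[2])/r[:,2])[:,None]
def cloud(c,d):
    v,u=np.mgrid[:d.shape[0],:d.shape[1]]
    r=rays(c,np.c_[u.ravel(),v.ravel()]);z=d.ravel()
    V=np.array(c['view']);P=np.c_[r*z[:,None],z]
    return ((P-V[:3,3])@V[:3,:3]).reshape(d.shape+(3,))
E
python3 - <<'E'
from h import *
print(ctrl.state())
a=grab('top','top0')[0];b=grab('scene','sc0')[0]
E
```

```text
{'clock': 0.0, 'qpos': array([ 1.20702818e+00,  3.20278644e-01,  1.56568365e+00, -4.19357155e-06,
        1.25736416e+00, -2.00016588e-02]), 'dq': array([-7.68375472e-05,  9.61348813e-04, -3.38662081e-04,  4.76105822e-04,
        2.17471286e-03,  7.38225646e-04]), 'tau': array([-2.55044310e-03, -4.12472999e+01, -2.31964248e+01,  7.23943161e-02,
        4.57687641e-02, -1.53060646e-04]), 'position': array([193.61875979, 540.88941558, 213.12608856]), 'tcp_rot': array([-1.57252986e+00,  3.06902501e-05, -3.43765215e-01]), 'contact_force': array([-0.85749386,  0.74618739, -0.28208947]), 'wrist_torque': array([-0.02201715, -0.0009863 , -0.022436  ]), 'grip_width': 1.0006231439245954}
```

View pics/top0.png

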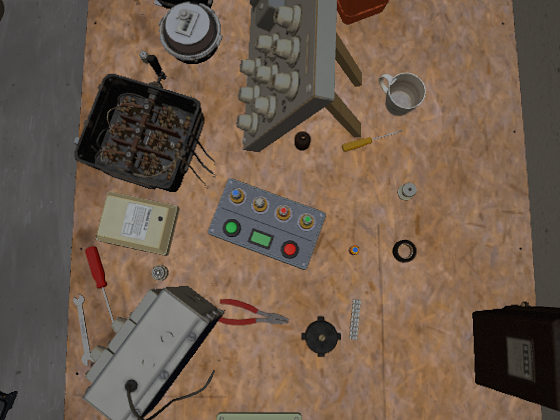

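View pics/sc0.png

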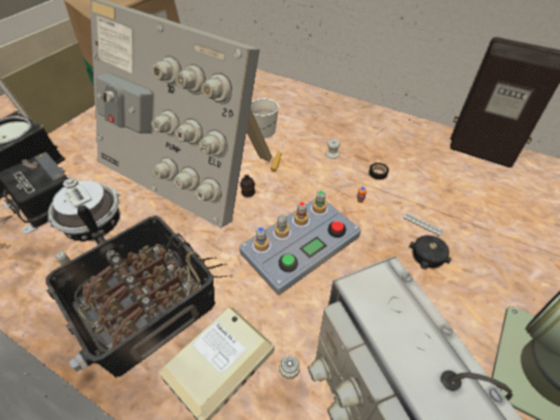

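The top view shows the tester with blue fuse at (237,196), then grey, red and green to its right. The green button is at (232,228) and the red at (290,249). A tall upright panel stands behind it at (245–335, 0–150).

Run:
```python
from h import *
im,d,c=load('top0')
print(np.round(c['K'],1).tolist(),c['k1'])
hsv=cv2.cvtColor(im,cv2.COLOR_RGB2HSV)
def cen(m,u,v,r):
    w=np.zeros(m.shape,bool);w[v-r:v+r+1,u-r:u+r+1]=1
    y,x=np.nonzero(m&w);return [x.mean(),y.mean()],len(x)
H,S,V=[hsv[...,i].astype(int) for i in range(3)]
gb=cen((abs(H-65)<20)&(S>120)&(V>60),232,228,11)
rb=cen(((H<8)|(H>172))&(S>120)&(V>60),290,249,11)
print(gb,rb)
dots={}
for n,(u,v) in dict(blue=(237,194),grey=(260,203),red=(284,211),green=(308,220)).items():
    print(n,hsv[v-6:v+7:2,u].tolist())
bl=cen((abs(H-112)<12)&(S>110),237,194,8);rd=cen(((H<8)|(H>172))&(S>130),284,211,8);gr=cen((abs(H-65)<20)&(S>100),308,220,8)
print(bl,rd,gr)
G,R=onplane(c,[gb[0],rb[0]],64);print('buttons',G,R,np.linalg.norm(G-R))
print('dots',onplane(c,[bl[0],rd[0],gr[0]],104))
ey=(G-R)[:2]/np.linalg.norm((G-R)[:2]);ex=np.array([ey[1],-ey[0]]);m=(G+R)[:2]/2;o=m+42*ex
print('yaw',np.arctan2(ex[1],ex[0]),'o',o)
for y in(90,30,-30,-90):print(o+35*ex+y*ey)
P=cloud(c,d)
print('cloud at G',P[228,232],P[249,290],P[196,237])
m=(P[...,2]>110)&(d>0)
dd=np.linalg.norm(P[...,:2]-(o+35*ex+90*ey),axis=2)
for r in(60,80,100,120,150,180,220,260):
    k=m&(dd<r);print(r,k.sum(),P[k][:,2].max() if k.any() else 0)
k=m&(dd<200);print(P[k][::40].round().tolist()[:20])
```

```text
[[492.0, 0.0, 280.9], [0.0, 492.0, 208.6], [0.0, 0.0, 1.0]] -0.05973224946461573
([np.float64(230.8190476190476), np.float64(227.04761904761904)], 105) ([np.float64(289.5), np.float64(248.68965517241378)], 116)
blue [[15, 22, 114], [111, 62, 119], [109, 164, 183], [109, 65, 145], [120, 5, 108], [108, 80, 48], [20, 176, 122]]
grey [[18, 36, 106], [26, 13, 138], [30, 11, 138], [30, 7, 139], [42, 11, 112], [0, 0, 45], [19, 181, 134]]
red [[11, 22, 127], [170, 6, 122], [2, 213, 180], [2, 216, 181], [0, 14, 110], [60, 7, 39], [20, 169, 113]]
green [[18, 82, 125], [73, 76, 135], [66, 184, 151], [67, 188, 153], [40, 8, 90], [64, 126, 71], [19, 174, 138]]
([np.float64(235.04347826086956), np.float64(192.34782608695653)], 23) ([np.float64(283.14285714285717), np.float64(210.33333333333334)], 21) ([np.float64(307.1304347826087), np.float64(219.1304347826087)], 23)
buttons [545.82293153  66.11381938  64.        ] [493.86375835 -74.59690058  64.        ] 149.99754127638272
dots [[ 623.31758163   53.18889821  104.        ]
 [ 580.70079061  -59.40483696  104.        ]
 [ 560.02451986 -115.09768119
[... 276 characters left out ...]
 ] [614.62881193  48.49009223 104.06915182]
60 1 112.4802884658039
80 1 112.4802884658039
100 1 112.4802884658039
120 1 112.4802884658039
150 277 220.3288553477474
180 1713 340.6117287379607
220 3816 414.0443698340414
260 6390 414.0443698340414
[[798.0, -41.0, 351.0], [795.0, -35.0, 335.0], [785.0, -57.0, 350.0], [784.0, -43.0, 338.0], [778.0, -70.0, 341.0], [774.0, -66.0, 332.0], [810.0, 6.0, 227.0], [805.0, 3.0, 235.0], [752.0, -95.0, 374.0], [768.0, -74.0, 326.0], [799.0, -42.0, 239.0], [796.0, -12.0, 241.0], [749.0, -92.0, 367.0], [776.0, -59.0, 288.0], [791.0, -21.0, 242.0], [743.0, -104.0, 373.0], [763.0, -70.0, 312.0], [786.0, -36.0, 244.0], [784.0, 0.0, 242.0], [748.0, -81.0, 343.0]]
```

Run:
```python
from h import *
P=[]
for f in('top0','sc0'):
    im,d,c=load(f);p=cloud(c,d).reshape(-1,3)[d.ravel()>0];P.append(p)
a=np.array([193.6,541]);b=np.array([623.3,53.3])
for n,p in zip('ts',P):
  for t in np.linspace(0,1,11):
    q=a+t*(b-a);k=(np.hypot(*(p[:,:2]-q).T)<120)&(p[:,2]<600);k0=np.hypot(*(p[:,:2]-q).T)<45
    print(n,q.round(),k.sum(),p[k][:,2].max().round() if k.any() else '-',p[k0][:,2].max().round() if k0.any() else '-')
```

```text
t [194. 541.] 1666 341.0 -
t [237. 492.] 2823 341.0 319.0
t [280. 443.] 4037 341.0 15.0
t [323. 395.] 5352 234.0 24.0
t [365. 346.] 6222 258.0 23.0
t [408. 297.] 6761 260.0 34.0
t [451. 248.] 7453 258.0 54.0
t [494. 200.] 7666 258.0 60.0
t [537. 151.] 7379 118.0 49.0
t [580. 102.] 7023 118.0 69.0
t [623.  53.] 6755 112.0 112.0
s [194. 541.] 0 - -
s [237. 492.] 0 - -
s [280. 443.] 0 - -
s [323. 395.] 3192 230.0 -
s [365. 346.] 10204 255.0 3.0
s [408. 297.] 14582 255.0 82.0
s [451. 248.] 14528 255.0 53.0
s [494. 200.] 11049 255.0 56.0
s [537. 151.] 9182 115.0 46.0
s [580. 102.] 8282 115.0 66.0
s [623.  53.] 7096 107.0 107.0
```

move_arm(series=[0, 0, 0, 0, -0.03, 0, 255, 0, 0, 0, 0.02, -0.03, -0.01, 255, 0, 0, 0, 0.03, -0.03, -0.015, 255, 0, 0, 0, 0.034, 0, -0.019, 255, 0, 0, 0, 0.034, 0, -0.019, 255, 0, 0, 0, 0.034, 0, -0.019, 255, 0, 0, 0, 0.034, 0, -0.019, 255, 0, 0, 0, 0.034, 0, -0.019, 255, 0, 0, 0, 0.034, 0, -0.019, 255, 0, 0, 0, 0.034, 0, -0.019, 255], squeeze=10)

```text
clock: 0.93
position: [410.7, 295.6, 301.5]
tcp_rot: [-1.571, 0.0, -0.344]
contact_force: [0.2, 1.3, 0.5]
grip_width: 0.303
```

move_arm(series=[0, 0, 0, 0.034, 0, -0.019, 255, 0, 0, 0, 0.034, 0, -0.019, 255, 0, 0, 0, 0.034, 0, -0.019, 255, 0, 0, 0, 0.034, 0, -0.019, 255, 0, 0, 0, 0.034, 0, -0.019, 255, 0, 0, 0, 0.034, 0, -0.019, 255, 0, 0, 0, 0.034, 0, -0.019, 255, 0, 0, 0, 0.02, 0, -0.01, 255, 0, 0, 0, 0, 0, 0, 255])

```text
clock: 1.68
position: [607.2, 71.9, 300.0]
tcp_rot: [-1.573, -0.0, -0.348]
contact_force: [-0.7, -0.1, -0.2]
grip_width: 0.004
```

Run:
```python
from h import *
s=ctrl.state();print(s['position'],s['tcp_rot'])
grab('wrist','w0')
```

```text
[607.2250228   71.86958077 300.04247816] [-1.57274374e+00 -2.86122921e-05 -3.48463704e-01]
```

View pics/w0.png

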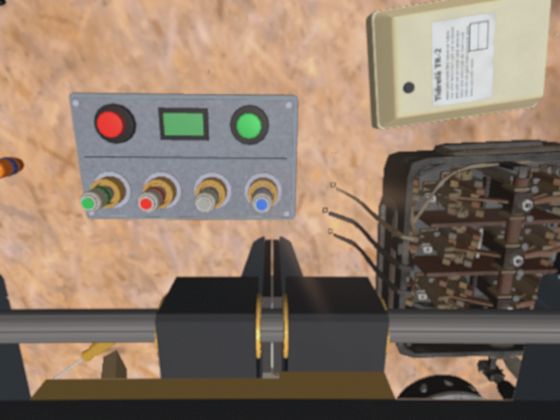

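The wrist view shows the shut fingertips at (272,240), the blue dot at (262,204) and the green button at (248,125).

Run:
```python
from h import *
im,d,c=load('w0');hsv=cv2.cvtColor(im,cv2.COLOR_RGB2HSV)
H,S,V=[hsv[...,i].astype(int) for i in range(3)]
def cen(m,u,v,r):
    w=np.zeros(m.shape,bool);w[v-r:v+r+1,u-r:u+r+1]=1
    y,x=np.nonzero(m&w);return [x.mean(),y.mean()],len(x)
b=cen((abs(H-112)<12)&(S>110),262,204,9);g=cen((abs(H-65)<20)&(S>110),248,125,20)
print(b,g);B=onplane(c,[b[0]],104)[0];G=onplane(c,[g[0]],64)[0];print(B,G,cloud(c,d)[204,262])
y=-.3485;R=np.array([[np.cos(y),np.sin(y)],[-np.sin(y),np.cos(y)]])
p=np.array([607.2,71.9])
for n,t in(('B',B[:2]),('B_top',np.array([623.3,53.35])),('G',G[:2]),('Gtop',np.array([545.8,66.1]))):print(n,R@(t-p))
```

```text
([np.float64(261.16470588235296), np.float64(204.45882352941177)], 85) ([np.float64(248.54545454545453), np.float64(125.30434782608695)], 506)
[623.49249507  52.80009513 104.        ] [545.83772528  66.01547214  64.        ] [623.20321859  53.84681413 104.47358266]
B [ 21.83548332 -12.38803576]
B_top [ 21.46677378 -11.9369227 ]
G [-55.66404531 -26.48528812]
Gtop [-55.72836805 -26.41872431]
```

move_arm(series=[0, 0, 0, 0.0217, 0.02, -0.0122, 255, 0, 0, 0, 0, 0.03, 0, 255, 0, 0, 0, 0, 0.03, 0, 255, 0, 0, 0, 0, 0.03, 0, 255, 0, 0, 0, 0, 0.03, 0, 255, 0, 0, 0, 0, 0.02, 0, 255, 0, 0, 0, 0, 0.01, 0, 255, 0, 0, 0, 0, 0, 0, 255, 0, 0, 0, 0, 0, 0, 255])

```text
clock: 2.48
position: [621.1, 57.7, 132.4]
tcp_rot: [-1.57, -0.0, -0.343]
contact_force: [0.5, 0.6, 0.0]
grip_width: 0.003
```

move_arm(series=[0, 0, 0, 0.0037, 0.015, -0.0036, 255, 0, 0, 0, 0, 0, 0, 255, 0, 0, 0, 0, 0, 0, 255, 0, 0, 0, 0, 0, 0, 255])

```text
clock: 2.82
position: [624.0, 52.6, 118.3]
tcp_rot: [-1.57, -0.002, -0.344]
contact_force: [0.2, 0.4, -0.1]
grip_width: 0.007
```

move_arm(series=[0, 0, 0, 0, 0.006, 0, 255, 0, 0, 0, 0, 0.004, 0, 255, 0, 0, 0, 0, 0.002, 0, 255, 0, 0, 0, 0, 0.002, 0, 255, 0, 0, 0, 0, 0.002, 0, 255, 0, 0, 0, 0, 0.002, 0, 255, 0, 0, 0, 0, 0.002, 0, 255, 0, 0, 0, 0, 0, 0, 255, 0, 0, 0, 0, 0, 0, 255])

```text
clock: 3.57
position: [623.4, 52.4, 97.0]
tcp_rot: [-1.57, -0.0, -0.344]
contact_force: [-0.6, -0.7, 3.9]
grip_width: 0.008
```

move_arm(series=[0, 0, 0, 0, 0.001, 0, 255, 0, 0, 0, 0, 0.001, 0, 255, 0, 0, 0, 0, 0, 0, 255])

```text
clock: 3.82
position: [624.1, 52.4, 96.3]
tcp_rot: [-1.57, -0.002, -0.344]
contact_force: [-1.4, -0.3, 8.5]
grip_width: 0.003
```

At the stop (8.5 N, above the 5 N spring). Next I hold, then release.

move_arm(series=[0, 0, 0, 0, 0, 0, 255, 0, 0, 0, 0, 0, 0, 255, 0, 0, 0, 0, 0, 0, 255, 0, 0, 0, 0, 0, 0, 255, 0, 0, 0, 0, 0, 0, 255, 0, 0, 0, 0, 0, 0, 255, 0, 0, 0, 0, 0, 0, 255, 0, 0, 0, 0, 0, 0, 255, 0, 0, 0, 0, 0, 0, 255, 0, 0, 0, 0, 0, 0, 255])

```text
clock: 4.65
position: [624.0, 52.3, 96.2]
tcp_rot: [-1.57, -0.002, -0.344]
contact_force: [-1.0, 0.0, 8.3]
grip_width: 0.004
```

move_arm(series=[0, 0, 0, 0, 0, 0, 255, 0, 0, 0, 0, 0, 0, 255, 0, 0, 0, 0, 0, 0, 255, 0, 0, 0, 0, -0.002, 0, 255, 0, 0, 0, 0, -0.002, 0, 255, 0, 0, 0, 0, -0.002, 0, 255, 0, 0, 0, 0, -0.002, 0, 255, 0, 0, 0, 0, -0.003, 0, 255, 0, 0, 0, 0, -0.01, 0, 255, 0, 0, 0, 0, -0.02, 0, 255])

```text
clock: 5.48
position: [621.5, 52.2, 133.7]
tcp_rot: [-1.573, 0.005, -0.344]
contact_force: [0.1, -1.6, -0.8]
grip_width: 0.004
```

move_arm(series=[0, 0, 0, 0, -0.01, 0, 255, 0, 0, 0, 0, 0, 0, 255, 0, 0, 0, 0, 0, 0, 255])

```text
clock: 5.73
position: [623.6, 52.3, 146.3]
tcp_rot: [-1.57, -0.001, -0.344]
contact_force: [-0.2, 0.5, -0.4]
grip_width: 0.006
```

move_arm(series=[0, 0, 0, -0.0279, 0, -0.0043, 255, 0, 0, 0, -0.03, 0, -0.005, 255, 0, 0, 0, -0.02, 0, -0.004, 255, 0, 0, 0, 0, 0.02, 0, 255, 0, 0, 0, 0, 0.03, 0, 255, 0, 0, 0, 0, 0.02, 0, 255, 0, 0, 0, 0, 0, 0, 255, 0, 0, 0, 0, 0, 0, 255, 0, 0, 0, 0, 0, 0, 255])

```text
clock: 6.48
position: [546.1, 66.1, 76.3]
tcp_rot: [-1.57, -0.001, -0.344]
contact_force: [-0.2, -0.4, 0.1]
grip_width: 0.002
```

Run:
```python
from h import *
s=ctrl.state();print(s['position'],s['contact_force'])
a=grab('wrist','w1')[0];b=grab('scene','s1')[0]
cv2.imwrite('pics/m1.png',np.hstack([a[60:360,80:480],b[150:300,200:400].repeat(2,0).repeat(2,1)])[:,:,::-1])
```

```text
[546.08852534  66.08240089  76.28148108] [-0.18401337 -0.44413162  0.11205065]
```

View pics/m1.png

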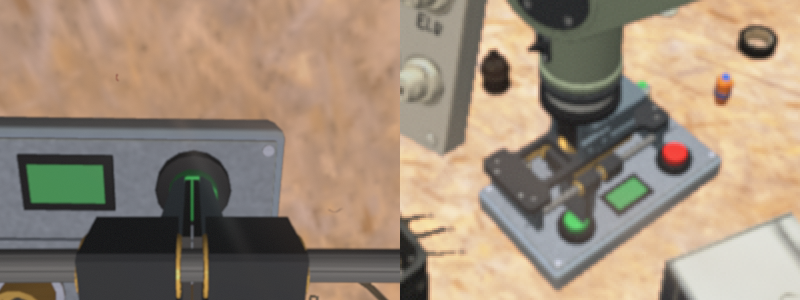

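The shut fingertips are centred over the green button (crop left, about (192,190)), and the scene crop agrees. Next I press.

move_arm(series=[0, 0, 0, 0, 0.006, 0, 255, 0, 0, 0, 0, 0.004, 0, 255, 0, 0, 0, 0, 0.002, 0, 255, 0, 0, 0, 0, 0.002, 0, 255, 0, 0, 0, 0, 0.002, 0, 255, 0, 0, 0, 0, 0.002, 0, 255, 0, 0, 0, 0, 0.001, 0, 255, 0, 0, 0, 0, 0, 0, 255, 0, 0, 0, 0, 0, 0, 255])

```text
clock: 7.33
position: [545.4, 66.0, 58.2]
tcp_rot: [-1.571, -0.0, -0.344]
contact_force: [-3.1, -0.7, 11.7]
grip_width: 0.001
```

move_arm(series=[0, 0, 0, 0, 0, 0, 255, 0, 0, 0, 0, 0, 0, 255, 0, 0, 0, 0, -0.003, 0, 255, 0, 0, 0, 0, -0.004, 0, 255, 0, 0, 0, 0, -0.01, 0, 255, 0, 0, 0, 0, -0.03, 0, 255, 0, 0, 0, 0, -0.035, 0, 255, 0, 0, 0, 0, -0.035, 0, 255, 0, 0, 0, 0, -0.035, 0, 255, 0, 0, 0, 0, -0.035, 0, 255])

```text
clock: 8.17
position: [545.1, 66.0, 245.8]
tcp_rot: [-1.571, -0.0, -0.344]
contact_force: [1.0, 0.7, 0.0]
grip_width: 0.004
```

move_arm(series=[0, 0, 0, 0, -0.035, 0, 255, 0, 0, 0, -0.035, -0.02, 0, 255, 0, 0, 0, -0.035, 0, 0, 255, 0, 0, 0, -0.035, 0, 0, 255, 0, 0, 0, 0, 0, 0, 255, 0, 0, 0, 0, 0, 0, 255])

```text
clock: 8.67
position: [445.5, 101.8, 299.6]
tcp_rot: [-1.57, -0.002, -0.342]
contact_force: [0.5, -0.3, 0.8]
grip_width: 0.002
```

Run:
```python
from h import *
s=ctrl.state();print(s['clock'],s['position'],s['contact_force'])
a=grab('top','t2')[0];b=grab('scene','s2')[0]
cv2.imwrite('pics/m2.png',np.hstack([a[150:300,180:380].repeat(2,0).repeat(2,1),b[150:300,200:400].repeat(2,0).repeat(2,1)])[:,:,::-1])
```

```text
8.6667 [445.49949948 101.79901476 299.64658494] [ 0.4959045  -0.32955332  0.77635369]
```

View pics/m2.png

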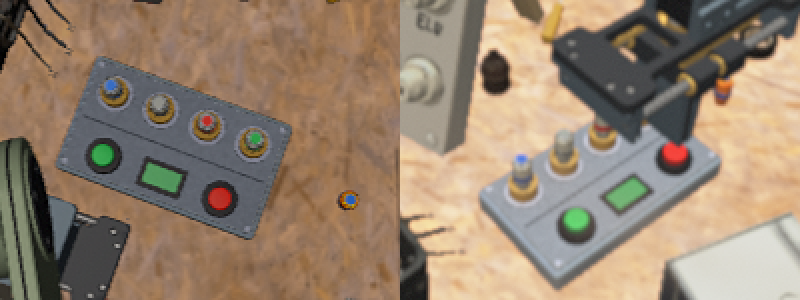

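In the top crop all four fuses stand in their cups and both buttons are out. The arm is clear of everything.

```bash
python3 -c "
from workcell import ctrl
ctrl.hand_in()"
```

```text
the job is handed in; nothing more can be done
```

I tested the blue-ringed fuse and stored the reading with the green button, then handed the job in at about 8.8 s. No verdict was reported.

- **Fuse press:** I pressed its top straight down with the closed fingertips to 96.2 mm, at about 8.4 N, and held it for roughly 1.1 s. That height and force put its cup at the bottom. I then let it spring back and moved the fingers off it.
- **Green button:** I pressed it down to 58.2 mm, which is its bottom stop, at about 12 N. I then let go and withdrew to 300 mm above the bench.
- **Last checks:** The final pictures show all four fuses upright in their cups and both buttons out. The loose things visible in those crops looked unmoved, but I did not measure their positions again. The force on the tool was about zero.
- **Disagreements:** None of the checks failed. The top and wrist cameras agreed within 1 mm on both targets. One approach move ended about 5 mm off to the side, and I corrected it before touching anything.

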